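Seat the shaft in its V-block and ease the clamp screw

TASK

Two V-block clamps stand on the granite; one holds a ground shaft, the other is empty. On the one with the shaft, turn the thumbscrew clockwise (seen from above) until it bottoms, then back it off an eighth of a turn, so that the shaft can be turned by hand for the run-out check, and let go. Leave the empty clamp's thumbscrew alone.

Things in the scene. Friction and masses are not known exactly. Their poses are not given: they have to be found in the camera images.
- shaft_screw (a joint): Turn of the thumbscrew over the shaft: 0 = bottomed (hard stop), grows as it is backed off (counter-clockwise from above), to a stop at 2.2. Starts at 0.6 to 1.35. Stays where left (friction 0.06 N m, even all the way), turns on the spot without rising. At 0 its wing lies along the bridge (y axis of shaft_block); at value a it is turned a counter-clockwise from there.
- shaft_screw_grip (a point): Centre of that steel thumbscrew's head, on its upright axis, 131 mm above the table: a flat upright wing 44 mm long (point's y axis), 10 mm thick, 26 mm high, rounded edges, nothing beside it; pinch it across the thickness. Wing top 13 mm above this point, lower edge 13 mm below, bridge top 31 mm below; beneath the wing a 12 mm neck and a collar 26 mm wide, 6 mm high.
- shaft_block: V-block clamp holding the shaft, fixed: steel base plate 150 x 110 x 14 mm, aluminium vee along x, dark steel bridge across it along y (100 x 26 mm, top at 100 mm) with the thumbscrew through its middle. A ground steel shaft 200 mm long, 30 mm thick with thinner ends, lies in the vee. Origin: centre of the plate's underside, straight below the thumbscrew; z up.
- spare_screw_tip (a point): Near one end of the wing (20 mm from its axis) of the thumbscrew on the other, empty V-block clamp, 131 mm above the table. That clamp is otherwise identical and fixed too, its screw at least 260 mm from the other; this thumbscrew must not be turned.
Mind the look-alikes: they are no part of the job. What is shaped like the shaft_block but blue is not meant.

How it is judged:
On the way:
1. the shaft clamp's thumbscrew is turned clockwise until it bottoms (within 6 degrees of its stop) (value of joint shaft_screw below 0.105 rad), for 0.2 s.
At the end, for the whole second after the job is handed in: The thumbscrew over the shaft, having been bottomed, stands an eighth of a turn (45 degrees, give or take 12) back from its stop and is at rest; the empty clamp's thumbscrew is as it was found (value of joint shaft_screw between 0.575 and 0.995 rad and velocity of joint shaft_screw between -0.05 and 0.05 rad/s); the robot touches nothing.
It fails at once if the empty clamp's thumbscrew is turned (its wing tip moves more than 6 mm) (distance of spare_screw_tip from where it was at the start of the episode above 0.006 m).
It also fails if it takes over 34 s, if anything falls off the work surface, if the arm or the gripper's body presses on something with over 40 N, if the wrist force passes 120 N, or if a joint passes its speed limit or range.

ROBOT

A 6-joint arm with a two-finger parallel gripper is mounted at the origin on the work surface. World frame = base frame: x ahead of the robot, y to its left, z up, the work surface at z = 0. Lengths are in m, angles in rad, forces in N, time in s.
With the tool pointing down it reaches from about 0.325 to 0.85 m from the base axis. Payload 15.5 kg.
Tool frame: the origin (TCP) lies on the centre line of the jaws, within the pads' length; the fingertips stand 19 mm ahead of it and the grasp point (between the pads) is the TCP; x points along the fingers, y is the direction in which the jaws open and shut, and the axes are right-handed (so a half turn about x gives the same grasp; the last joint's range is limited). The gripper opens to 91 mm and grips with 3 to 60 N. Pads are 32 mm wide; open, the fingers measure 118 mm over their backs; the gripper's body (76 mm by 178 mm) begins 60 mm behind the grasp point.
Start: joints at [-1.383, 0.494, 1.345, -0, 1.302, -0.096], TCP at [0.175, -0.6, 0.233] pointing down, gripper open.
Joint ranges: [-2.91, 2.91], [-0.82, 2.16], [0.22, 2.67], [-1.22, 4.37], [0.12, 2.79], [-3.08, 3.08]. Speed limits (rad/s): [1.89, 1.89, 2.57, 3.01, 3.01, 3.01].

INTERFACE

Orientations are given as a unit quaternion [w, x, y, z].
In Python, from workcell import * gives the robot as it stands.
- The arm moves only by the shell command python3 -m jog 'ROWS' [OPENING] [FORCE]. ROWS is text: rows parted by semicolons, each of 4 numbers parted by spaces: the shift along the tool's x, y, z in units of 50 mm (1.0 is 50 mm), then the turn about the tool's x in units of 6 degrees (1.0 is 6 degrees). A call has exactly 10 rows; each row is the pose to reach, as a shift and turn from the pose commanded when the call began, along the tool's axes at that moment; what a row does not reach only later rows make up. A row lasts 1/8 s, in which the tool goes at most 62.5 mm and 10.7 degrees, less where a joint would pass 70% of its speed; a pose out of reach is approached as far as the arm can. A call with a gripper value outside its range is refused whole. OPENING is the opening, from 0 (shut) to 1 (fully open), set as the call begins (- or left out, the last holds). The fingers move at their own pace and stop on an object; FORCE is the grip in N (left out, the last holds). Time passes only in rows, so rows that repeat a pose let the fingers close, or fill a call up. It gives the time, the measured TCP pose, the force and the opening at its end, in the units of the state.
- get_state(): the state, without advancing time (a new reading comes with each control period).
- snapshot(name): name is "scene" or "top" or "wrist"; returns the picture (384x512x3 uint8, red, green, blue); there is no depth.
- camera_info(name): a dict with "fx", "fy", "cx", "cy" (pixels), "rvec" (rotation vector, rad) and "tvec" (3), from world to camera coordinates, as OpenCV has them; the wrist camera has in their place "tool_from_camera" (4x4, takes a point from camera to tool coordinates, whose origin is the TCP and whose axes are the tool frame's). Camera axes: x right, y down, z forward; pixel columns grow to the right and rows downward; lengths in m; the calibration is good to about 2 mm. A picture is of the moment at which its call begins: read the wrist's pose just before it. camera_info takes no time and is no camera call.
- close_job(): hands the job in, once; it reports no verdict.
Trained networks look in the newest picture that a camera, given by its name, has taken for a name from the list of things; names that differ only in an ending like _2 or _b are one class to them, and where a whole thing is asked for, a point or a joint stands for the part that bears it (a point fixed in the world has none). Each returns a list of dicts, best first, with "score" (0 to 1); they miss things now and then, are a little off and sometimes report something else, mostly with a low value. They report only what shows in the picture. A call takes as long as a camera call. They do not tell look-alikes from the thing itself.
- look_for(label, camera): "at" ([x, y, z] in m, in world coordinates, good to about 4 mm: the middle of the surface that is visible of it).
- cut_out(label, camera): "mask" (384x512 bool, what is visible of it).
The state is a dict: "clock": time; "joint_positions": joint angles; "joint_vel": joint speeds; "joint_torque": joint torques, N m; "eef_pos": TCP position; "ee_rot": TCP orientation; "wrist_force": force on the tool from outside, world axes, zero at the start; "wrist_torque": the same for the moment, N m; "width": finger opening in m.
Only numpy, scipy, OpenCV 4.12 (cv2) and the standard library are available. Lean on these libraries where they do the work, as an engineer would, in place of code of your own. Each camera call takes 0.05 s, during which the arm holds its last target.

## Working session

There is one attempt and no reset: what is moved stays moved. The work goes in short steps, Python scripts to look and compute and a shell command to move; the robot and the scene stay as the last step left them, time stands still between calls to the robot, and variables do not carry over. Pictures are saved under pics/ and viewed, and the job is handed in when it is done.

```bash
mkdir -p pics; ls; python3 - <<'E'
from workcell import *
import cv2
s=get_state();print(s['clock'],s['eef_pos'],s['ee_rot'],s['width'])
a=snapshot("scene");b=snapshot("top")
cv2.imwrite("pics/scene1.png",a[:,:,::-1]);cv2.imwrite("pics/top1.png",b[:,:,::-1])
for l in ["shaft_screw_grip","shaft_block","spare_screw_tip"]:
  for c in ["scene","top"]:
    for d in look_for(l,c): print(l,c,d['score'],d['at'])
print(camera_info("top"))
E
```

```text
pics
0.0 [ 0.17494181 -0.59965695  0.23236816] [-0.09959242 -0.69998209 -0.10042665  0.70001494] 0.09104458704801192
shaft_screw_grip scene 0.63 [0.3886, 0.2763, 0.1296]
shaft_screw_grip scene 0.59 [0.7939, -0.0315, 0.1328]
shaft_screw_grip scene 0.47 [0.579, 0.133, 0.1355]
shaft_screw_grip top 0.62 [0.5659, 0.1327, 0.1399]
shaft_block scene 0.91 [0.5955, 0.124, 0.055]
shaft_block scene 0.77 [0.3958, 0.2667, 0.0574]
shaft_block top 0.87 [0.5576, 0.1325, 0.0544]
shaft_block top 0.78 [0.3823, 0.2694, 0.0576]
spare_screw_tip scene 0.75 [0.566, -0.2158, 0.1291]
spare_screw_tip top 0.51 [0.5547, -0.2205, 0.1418]
{'fx': 363.4432636277012, 'fy': 363.4432636277012, 'cx': 256.665736664483, 'cy': 189.04993215213105, 'rvec': array([ 2.16842953, -2.10956402,  0.16919344]), 'tvec': array([5.23815687e-04, 5.98793782e-01, 1.00113818e+00])}
```

View pics/scene1.png

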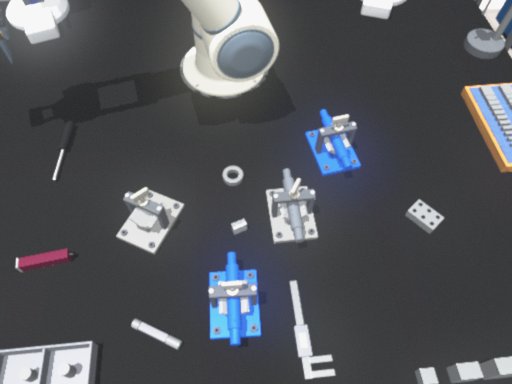

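View pics/top1.png

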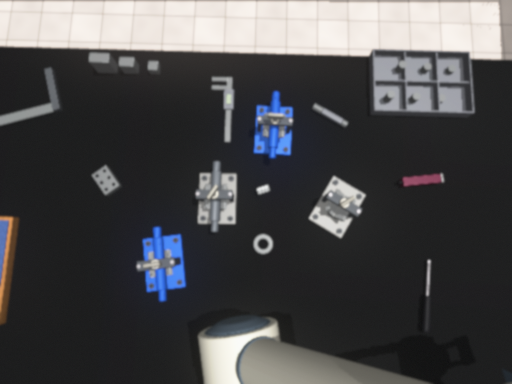

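Candidates in the top view: grey clamp with a shaft at (217,196), grey clamp without a shaft at (340,207), and blue ones at (273,124) and (161,264). The first fits because it is steel-grey and a shaft lies in its vee. I'll confirm it in an enlarged crop.

```bash
cat > h.py <<'E'
from workcell import *
import cv2, numpy as np
def proj(cam,P):
    i=camera_info(cam);K=np.array([[i['fx'],0,i['cx']],[0,i['fy'],i['cy']],[0,0,1]])
    return cv2.projectPoints(np.array(P,float).reshape(-1,3),np.array(i['rvec']),np.array(i['tvec']),K,None)[0].reshape(-1,2)
def unproj(cam,uv,z):
    i=camera_info(cam);R=cv2.Rodrigues(np.array(i['rvec']))[0];t=np.array(i['tvec'])
    d=R.T@np.array([(uv[0]-i['cx'])/i['fx'],(uv[1]-i['cy'])/i['fy'],1]);c=-R.T@t
    return c+d*(z-c[2])/d[2]
E
python3 - <<'E'
from h import *
a=cv2.imread("pics/top1.png");b=cv2.imread("pics/scene1.png")
c1=cv2.resize(a[155:235,180:260],(400,400),interpolation=cv2.INTER_CUBIC)
c2=cv2.resize(b[165:245,255:335],(400,400),interpolation=cv2.INTER_CUBIC)
cv2.imwrite("pics/crop1.png",np.hstack([c1,c2]))
print(proj("top",[[.566,.133,.131],[.566,.133,0]]),proj("scene",[[.566,.133,.131]]))
E
```

```text
[[212.54443196 195.03106094]
 [217.68532302 201.18530507]] [[294.02067506 184.71232165]]
```

View pics/crop1.png

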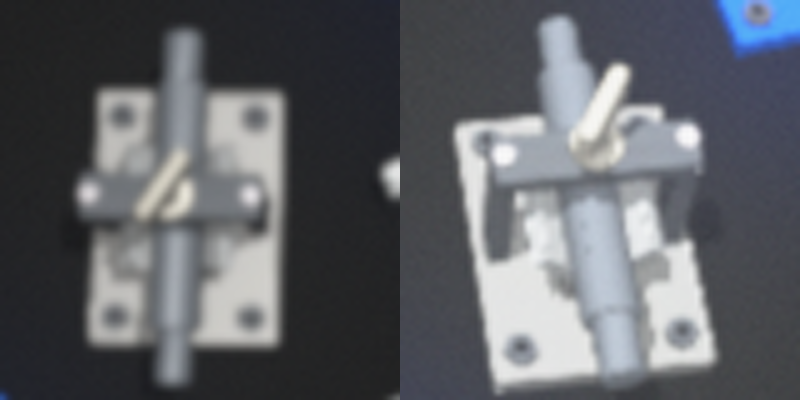

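The crop confirms it: grey plate, shaft in the vee, and the wing turned from the bridge, with ends at about top (208,197.6) and (217.4,186).

```bash
python3 - <<'E'
from h import *
f=lambda x,y:(180+x/5-.4,155+y/5-.4)
g=lambda x,y:(255+(x-400)/5-.4,165+y/5-.4)
A=unproj("top",f(140,213),.144);B=unproj("top",f(187,155),.144)
A2=unproj("scene",g(587,135),.144);B2=unproj("scene",g(622,68),.144)
ang=lambda d:np.degrees(np.arctan2(d[1],d[0]))
print("wing",A,B,(A+B)/2,np.linalg.norm(A-B),ang(B-A));print("scene",A2,B2,(A2+B2)/2,np.linalg.norm(A2-B2),ang(B2-A2))
P=unproj("top",f(252,195),.105);Q=unproj("top",f(88,193),.105);print("bridge",P,Q,(P+Q)/2,ang(Q-P))
P=unproj("scene",g(503,153),.105);Q=unproj("scene",g(688,136),.105);print("bridge sc",P,Q,(P+Q)/2,ang(Q-P))
c=[unproj("top",f(*p),.014) for p in[(97,90),(284,92),(280,346),(88,345)]];print(np.round(c,4),np.mean(c,0),ang(c[0]-c[1]),ang(c[3]-c[2]),ang(c[0]-c[3]),ang(c[1]-c[2]))
E
```

```text
wing [0.55813493 0.14399439 0.144     ] [0.58943892 0.12088083 0.144     ] [0.57378692 0.13243761 0.144     ] 0.03891241266363038 -36.44061033130182
scene [0.59190253 0.12322076 0.144     ] [0.55773652 0.1446636  0.144     ] [0.57481953 0.13394218 0.144     ] 0.04033747547013954 147.887316540608
bridge [0.57485025 0.0889918  0.105     ] [0.57348251 0.17814971 0.105     ] [0.57416638 0.13357075 0.105     ] 90.87888164333563
bridge sc [0.57420445 0.0894255  0.105     ] [0.57366345 0.17734683 0.105     ] [0.57393395 0.13338617 0.105     ] 90.35255397751003
[[0.649  0.1913 0.014 ]
 [0.6509 0.0792 0.014 ]
 [0.499  0.076  0.014 ]
 [0.4965 0.1886 0.014 ]] [0.57384225 0.13375438 0.014     ] 90.96728448553795 91.27699634946707 1.0135495194946784 1.1844074228331745
```

```bash
cat >> h.py <<'E'
from scipy.spatial.transform import Rotation as Ro
def tool():
    s=get_state();q=s['ee_rot'];R=Ro.from_quat([q[1],q[2],q[3],q[0]]).as_matrix()
    return s,np.array(s['eef_pos']),R
def go(target,yaw):
    s,p,R=tool();d=R.T@(np.array(target)-p)/.05
    y=np.degrees(np.arctan2(R[1,1],R[0,1]))
    # turn about tool x (down) positive = clockwise
    t=[((y-w+180)%360-180)/6 for w in (yaw,yaw+180)]
    print("t",s['clock'],"pos",np.round(p,4),"ydir",round(y,2),"xaxis",np.round(R[:,0],3),"shift",np.round(d,2),"turn",np.round(t,2))
    print("j",np.round(s['joint_positions'],3),"F",np.round(s['wrist_force'],1),"T",np.round(s['wrist_torque'],2),"w",round(s['width'],4))
E
python3 -c "
from h import *
go([.574,.1333,.22],56)"
```

```text
t 0.4 pos [ 0.175  -0.5999  0.2328] ydir -73.74 xaxis [-0.  0. -1.] shift [  0.26 -11.84 -11.77] turn [-21.62   8.38]
j [-1.383  0.494  1.346 -0.     1.303 -0.096] F [-0.6 -0.2 -0.6] T [-0.    0.02 -0.  ] w 0.0912
```

```bash
python3 -m jog '0 -0.84 -0.84 -1.7;0 -1.68 -1.68 -3.4;0 -2.52 -2.52 -5;0 -3.36 -3.36 -6.6;0 -4.2 -4.2 -8.2;0 -5.04 -5.04 -9.8;0 -5.88 -5.88 -11.4;0 -6.72 -6.72 -13;0 -7.56 -7.56 -14.6;0 -8.4 -8.4 -16.2' 1 && python3 -c "
from h import *
go([.574,.1333,.22],56)"
```

```text
clock: 1.65
eef_pos: [0.4614, -0.0774, 0.2332]
ee_rot: [0.593, 0.386, 0.592, -0.386]
wrist_force: [1.1, -1.5, -0.0]
width: 0.091
t 1.65 pos [ 0.4614 -0.0774  0.2332] ydir 23.78 xaxis [ 0.001 -0.    -1.   ] shift [ 0.26  3.76 -2.95] turn [-5.37 24.63]
j [-0.294  0.273  1.718 -0.     1.15  -0.709] F [ 1.1 -1.5 -0. ] T [-0.03 -0.14  0.03] w 0.091
```

```bash
python3 -m jog '0 0.9 -0.7 -1.3;0 1.8 -1.4 -2.6;0 2.7 -2.1 -4;0 3.4 -2.7 -5;0 3.76 -2.95 -5.37;0 3.76 -2.95 -5.37;0 3.76 -2.95 -5.37;0 3.76 -2.95 -5.37;0 3.76 -2.95 -5.37;0 3.76 -2.95 -5.37' && python3 - <<'E'
from h import *
go([.574,.1333,.134],56)
a=snapshot("wrist");cv2.imwrite("pics/w1.png",a[:,:,::-1])
T=np.array(camera_info("wrist")["tool_from_camera"]);i=camera_info("wrist");s,p,R=tool()
np.savez("w1.npz",p=p,R=R,T=T)
def pw(P):
    c=np.linalg.inv(T)@np.append(R.T@(np.array(P)-p),1);return i['fx']*c[0]/c[2]+i['cx'],i['fy']*c[1]/c[2]+i['cy']
print(pw([.574,.1333,.144]),pw([.574,.1333,.1]));u=np.array([np.cos(np.radians(146)),np.sin(np.radians(146)),0])*.022
print(pw(np.array([.574,.1333,.144])+u),pw(np.array([.574,.1333,.144])-u))
E
```

```text
clock: 2.9
eef_pos: [0.5743, 0.1306, 0.2331]
ee_rot: [0.676, 0.209, 0.676, -0.209]
wrist_force: [-0.2, -0.2, 0.7]
width: 0.0911
t 2.9 pos [0.5743 0.1306 0.2331] ydir 55.65 xaxis [ 0. -0. -1.] shift [ 1.98  0.04 -0.04] turn [-0.06 29.94]
j [ 0.122  0.442  1.437 -0.     1.262 -0.849] F [-0.2 -0.2  0.7] T [ 0.01 -0.17 -0.04] w 0.0911
(np.float64(254.39168173584315), np.float64(203.23689610606633)) (np.float64(254.0897583094103), np.float64(186.7458483806868))
(np.float64(254.2616206456762), np.float64(174.23765348155683)) (np.float64(254.5152377483209), np.float64(230.7857254981739))
```

View pics/w1.png

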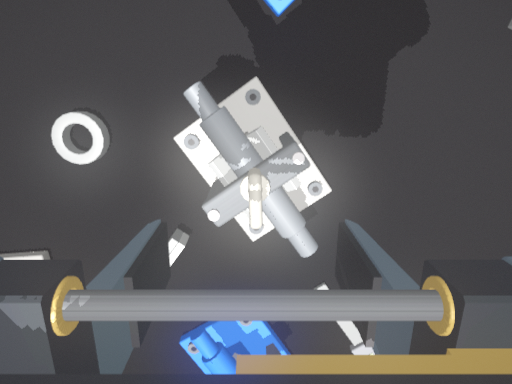

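The wrist view shows the wing upright at column ~256, rows 175–230, matching the prediction (254). The bridge runs (215,215)–(298,158), so the screw stands at about 55°. Descending.

```bash
python3 -m jog '0.5 0.04 -0.04 -0.06;1 0.04 -0.04 -0.06;1.4 0.04 -0.04 -0.06;1.7 0.04 -0.04 -0.06;1.9 0.04 -0.04 -0.06;1.96 0.04 -0.04 -0.06;1.96 0.04 -0.04 -0.06;1.96 0.04 -0.04 -0.06;1.96 0.04 -0.04 -0.06;1.96 0.04 -0.04 -0.06' && python3 -m jog '0 0 0 0;0 0 0 0;0 0 0 0;0 0 0 0;0 0 0 0;0 0 0 0;0 0 0 0;0 0 0 0;0 0 0 0;0 0 0 0' 0 20 && python3 -c "
from h import *
go([.574,.1333,.134],56)"
```

```text
clock: 4.2
eef_pos: [0.5739, 0.1337, 0.1352]
ee_rot: [0.676, 0.207, 0.676, -0.206]
wrist_force: [0.5, 0.3, -0.1]
width: 0.0912
clock: 5.45
eef_pos: [0.5736, 0.1335, 0.1349]
ee_rot: [0.676, 0.206, 0.676, -0.207]
wrist_force: [-1.9, -4.0, 0.8]
width: 0.0104
t 5.45 pos [0.5736 0.1335 0.1349] ydir 56.04 xaxis [-0. -0. -1.] shift [0.02 0.   0.01] turn [ 1.000e-02 -2.999e+01]
j [ 0.127  0.553  1.546 -0.     1.042 -0.85 ] F [-1.9 -4.   0.8] T [-0.67  0.22  0.07] w 0.0104
```

```bash
python3 -m jog '0 0 0 1;0 0 0 2;0 0 0 3;0 0 0 4;0 0 0 5;0 0 0 6;0 0 0 7;0 0 0 7.8;0 0 0 8;0 0 0 8' && python3 -c "
from h import *
go([.574,.1333,.134],0.8)"
```

```text
clock: 6.7
eef_pos: [0.5732, 0.1333, 0.1349]
ee_rot: [0.534, 0.463, 0.534, -0.464]
wrist_force: [-4.6, -6.3, 2.8]
width: 0.0102
t 6.7 pos [0.5732 0.1333 0.1349] ydir 8.02 xaxis [-0.001 -0.001 -1.   ] shift [0.02 0.02 0.  ] turn [  1.2 -28.8]
j [ 1.270e-01  5.530e-01  1.547e+00 -1.000e-03  1.043e+00 -1.200e-02] F [-4.6 -6.3  2.8] T [-1.02  0.58  0.06] w 0.0102
```

```bash
python3 -m jog '0 0 0 0.3;0 0 0 0.5;0 0 0 0.7;0 0 0 0.8;0 0 0 0.8;0 0 0 0.8;0 0 0 0.8;0 0 0 0.8;0 0 0 0.8;0 0 0 0.8' && python3 -c "
from h import *
go([.574,.1333,.134],0.8)"
```

```text
clock: 7.95
eef_pos: [0.5732, 0.1333, 0.1349]
ee_rot: [0.514, 0.485, 0.514, -0.486]
wrist_force: [-4.4, -5.9, 4.1]
width: 0.0106
t 7.95 pos [0.5732 0.1333 0.1349] ydir 3.24 xaxis [-0.001 -0.001 -1.   ] shift [0.02 0.02 0.  ] turn [  0.41 -29.59]
j [ 1.270e-01  5.530e-01  1.547e+00 -1.000e-03  1.043e+00  7.100e-02] F [-4.4 -5.9  4.1] T [-1.02  0.65  0.02] w 0.0106
```

```bash
python3 -m jog '0 0 0 0.1;0 0 0 0.2;0 0 0 0.3;0 0 0 0.4;0 0 0 0.5;0 0 0 0.5;0 0 0 0.5;0 0 0 0.5;0 0 0 0.5;0 0 0 0.5' && python3 -c "
from h import *
go([.574,.1333,.134],0.8)"
```

```text
clock: 9.2
eef_pos: [0.5731, 0.1333, 0.1348]
ee_rot: [0.501, 0.498, 0.501, -0.499]
wrist_force: [-5.2, -5.3, 4.2]
width: 0.0101
t 9.2 pos [0.5731 0.1333 0.1348] ydir 0.24 xaxis [-0.001 -0.001 -1.   ] shift [ 0.02  0.02 -0.  ] turn [-0.09 29.91]
j [ 1.270e-01  5.530e-01  1.547e+00 -1.000e-03  1.043e+00  1.230e-01] F [-5.2 -5.3  4.2] T [-1.07  0.75  0.07] w 0.0101
```

```bash
python3 -m jog '0 0 0 0.1;0 0 0 0.2;0 0 0 0.3;0 0 0 0.4;0 0 0 0.5;0 0 0 0.5;0 0 0 0.5;0 0 0 0.5;0 0 0 0.5;0 0 0 0.5' && python3 -c "
from h import *
go([.574,.1333,.134],0.8)"
```

```text
clock: 10.45
eef_pos: [0.5731, 0.1333, 0.1348]
ee_rot: [-0.488, -0.511, -0.488, 0.512]
wrist_force: [-4.7, -5.4, 3.5]
width: 0.0113
t 10.45 pos [0.5731 0.1333 0.1348] ydir -2.73 xaxis [-0.001 -0.001 -1.   ] shift [ 0.02  0.02 -0.  ] turn [-0.59 29.41]
j [ 1.270e-01  5.530e-01  1.547e+00 -1.000e-03  1.043e+00  1.750e-01] F [-4.7 -5.4  3.5] T [-0.96  0.71  0.57] w 0.0113
```

The wrist torque about the screw rose to 0.57 N m and the pads were wedged open, so the screw is bottomed. The stop is at ydir ≈ 0.3°. Next, back off to ydir ≈ 45.3°, i.e. −8.0 units.

```bash
python3 -m jog '0 0 0 -1;0 0 0 -2;0 0 0 -3;0 0 0 -4;0 0 0 -5;0 0 0 -6;0 0 0 -7;0 0 0 -7.8;0 0 0 -8;0 0 0 -8' && python3 -c "
from h import *
go([.574,.1333,.134],45.5)"
```

```text
clock: 11.7
eef_pos: [0.5735, 0.1335, 0.1349]
ee_rot: [0.654, 0.269, 0.654, -0.27]
wrist_force: [-2.7, -3.8, 2.8]
width: 0.0099
t 11.7 pos [0.5735 0.1335 0.1349] ydir 45.17 xaxis [-0.001 -0.    -1.   ] shift [0.02 0.   0.01] turn [-0.06 29.94]
j [ 0.127  0.553  1.546 -0.     1.043 -0.661] F [-2.7 -3.8  2.8] T [-0.79  0.47 -0.08] w 0.0099
```

```bash
python3 -m jog '0 0 0 0;0 0 0 0;0 0 0 0;0 0 0 0;0 0 0 0;0 0 0 0;-0.3 0 0 0;-0.8 0 0 0;-1.4 0 0 0;-2 0 0 0' 1 && python3 -m jog '0 0 0 0;0 0 0 0;0 0 0 0;0 0 0 0;0 0 0 0;0 0 0 0;0 0 0 0;0 0 0 0;0 0 0 0;0 0 0 0' && python3 - <<'E'
from h import *
go([.574,.1333,.134],45.5)
a=snapshot("wrist");cv2.imwrite("pics/w2.png",a[:,:,::-1])
b=snapshot("scene");cv2.imwrite("pics/s2.png",b[:,:,::-1])
cv2.imwrite("pics/w2c.png",np.hstack([cv2.resize(a[130:260,190:320,::-1],(400,400),interpolation=2),cv2.resize(b[165:245,255:335,::-1],(400,400),interpolation=2)]))
E
```

```text
clock: 12.95
eef_pos: [0.5738, 0.1338, 0.237]
ee_rot: [0.654, 0.269, 0.654, -0.269]
wrist_force: [0.3, -0.0, -0.9]
width: 0.0908
clock: 14.2
eef_pos: [0.5738, 0.1337, 0.235]
ee_rot: [0.654, 0.269, 0.654, -0.269]
wrist_force: [-0.1, 0.3, -0.5]
width: 0.0912
t 14.2 pos [0.5738 0.1337 0.235 ] ydir 45.24 xaxis [ 0.  0. -1.] shift [ 2.02 -0.    0.01] turn [-0.04 29.96]
j [ 0.128  0.441  1.434  0.     1.266 -0.662] F [-0.1  0.3 -0.5] T [-0.01 -0.21  0.04] w 0.0912
```

View pics/w2c.png

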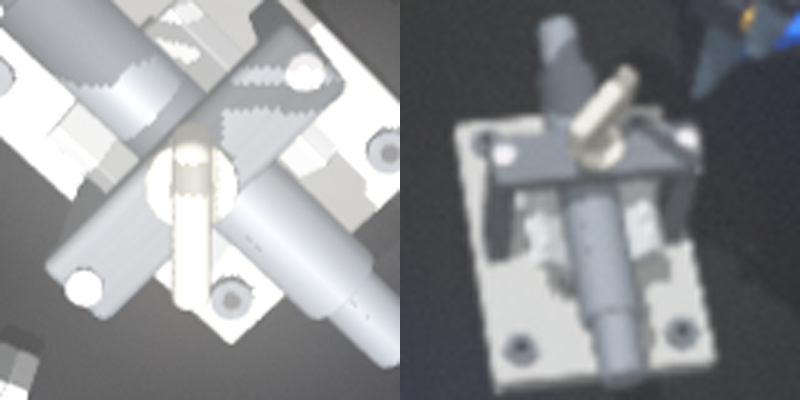

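The crop shows the wing upright at crop column ~193 and the bridge screws at (84,288) and (305,72). That puts 45.7° between wing and bridge, with the gripper clear of everything.

```bash
python3 -c "
from workcell import *
print(close_job())"
```

```text
the job is handed in; nothing more can be done
None
```

The shaft clamp's thumbscrew has been bottomed and backed off an eighth of a turn. I let go and handed the job in at about 14.3 s, well inside the 34 s limit; no verdict is reported.

- **Right clamp:** I worked on the grey clamp with the shaft in its vee, at about (0.574, 0.133). Its screw started about 55° open.
- **Bottoming:** I turned it clockwise until the wrist torque about the screw rose from under 0.1 to 0.57 N m and the jaws were wedged about 1 mm wider. The exact stop angle is uncertain by about 1–2°.
- **Backing off:** I then turned it back 45°. The last wrist picture shows about 45.7° between wing and bridge, within the 12° allowed.
- **Clear of the work:** The gripper is open 100 mm above the screw, and the wrist force is near zero.
- **Empty clamp:** I took no final close-up of it. The arm stayed at travel height on the way over, with the fingertips at about 0.21 m against a wing top of 0.144 m, and felt no contact.

No checks failed or disagreed.

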